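# Lift the blue slide cassette out of the stainer and hold it over the drain tray

## Task

Switch off the stainer's agitator by pushing its red toggle lever right over to the far side. Then pinch the two blue catches of the blue slide cassette together, lift it upright out of its bay, and carry it to the white drain tray. Finish still holding it by the pinched catches, upright and still, over the middle of the tray and clear of it, low enough that its underside is at most 10 cm above the bench; leave the orange cassette in its bay and the other things on the bench as they are.

Things in the scene. Friction and masses are not known exactly. Their poses are not given: they have to be found in the camera images.
- station: Fixed staining station: white base 140 (x) x 300 (y) x 30 mm, on it two steel bays with walls to 64 mm above the bench and a toggle lever at the +y end. Origin: centre of the underside; x points from the robot's side to the far side (yaw within 0.3 rad of the robot's x), y along the row, z up. Bay centres at (0, -85) and (0, 20) mm, bay floors 30 mm above the bench.
- agitator (a joint): Red-knobbed toggle lever on a grey block 70 x 50 x 25 mm at (0, 113) mm of the station. Swings about the station's y: 0 = leaning 0.5 rad to the station's -x (on), 1.0 = leaning 0.5 rad to +x (off, a hard stop); starts at 0 to 0.15. Pivot 52 mm above the bench, knob's centre 50 mm from the pivot. Stays where it is left; under 2 N at the knob moves it.
- agitator_tip (a point): Centre of the lever's red knob, a ball 26 mm across (96 mm above the bench when leaning either way, 102 mm upright).
- blue: Cassette to take: white frame 28 (x) x 60 (y) x 76 mm (z) with glass slides and a blue catch on its -x and +x side; about 0.18 kg. Origin: centre of its underside; catches are pinched along its x. Stands in one of the bays (1.2 mm play), axes parallel to the station's, hooked under the bay's lips until both catches are in. A grip of 20 N pinches and carries it; it is out after rising 40 mm.
- blue_near (a joint): Blue catch on the cassette's -x side: value = how far it is pressed in towards the cassette (m). 0 = sprung out (latched), 0.007 = fully in; its hook is free of the bay's lip beyond 0.003. Spring: 2 N at 0, 5.5 N at 0.007.
- blue_far (a joint): Blue catch on the cassette's +x side: value = how far it is pressed in towards the cassette (m). 0 = sprung out (latched), 0.007 = fully in; its hook is free of the bay's lip beyond 0.003. Spring: 2 N at 0, 5.5 N at 0.007.
- blue_near_pad (a point): Middle of the outer face of the -x catch's pad (26 mm wide, 28 mm tall: 48 to 76 mm above the cassette's underside). The two outer faces are 56 mm apart at rest, 42 mm fully pinched. Fingertips must stay over 36 mm above the underside, where the bay's lips end.
- blue_far_pad (a point): Middle of the outer face of the +x catch's pad (26 mm wide, 28 mm tall: 48 to 76 mm above the cassette's underside). The two outer faces are 56 mm apart at rest, 42 mm fully pinched. Fingertips must stay over 36 mm above the underside, where the bay's lips end.
- orange: The other cassette, the same but with orange catches, in the other bay; it stays there. Origin: centre of its underside.
- tray: Fixed white open drain tray, 220 (x) x 180 (y) x 35 mm high, wall and floor 4 to 5 mm. Origin: centre of its underside, z up.
- flask: Bystander: green glass conical flask, 76 mm across, 122 mm tall. Origin: centre of the underside.
- bottle: Bystander: glass bottle with blue cap, 60 mm across, 130 mm tall. Origin: centre of the underside.
- jar: Bystander: orange jar with white cap, 52 mm across, 85 mm tall. Origin: centre of the underside.
- dishes: Bystander: stack of three Petri dishes, 92 mm across, 45 mm tall. Origin: centre of the underside.
- beaker: Bystander: open glass beaker, 66 mm across, 80 mm tall. Origin: centre of the underside.
- slidebox: Bystander: small cardboard box 90 x 50 x 35 mm. Origin: centre of the underside.
There are look-alikes about, which are no part of the job. What is shaped like the blue but purple is not meant.

How it is judged:
By the outcome, as a careful person would: the job done as asked, in the order asked, and still so for the second after the job is handed in, while the arm keeps its last pose, push and grip.
It also fails if it takes over 54 s, if anything falls off the work surface, if the arm or the gripper's body presses on something with over 40 N, if the wrist force passes 120 N, or if a joint passes its speed limit or range.

## Robot

A 6-joint arm with a two-finger parallel gripper is mounted at the origin on the work surface. World frame = base frame: x ahead of the robot, y to its left, z up, the work surface at z = 0. Lengths are in m, angles in rad, forces in N, time in s.
With the tool pointing down it reaches from about 0.325 to 0.9 m from the base axis. Payload 6.1 kg.
Tool frame: the origin (TCP) lies midway between the tips of the shut fingers; the grasp point (between the pads) lies 19 mm behind it; z points along the fingers, y is the line along which they close (so a half turn about z gives the same grasp; the last joint's range is limited). The gripper opens to 87 mm and grips with 3 to 60 N. Pads are 19 mm wide; open, the fingers measure 117 mm over their backs; the gripper's body (75 mm by 190 mm) begins 51 mm behind the grasp point.
Start: joints at [1.132, 0.22, 1.526, -0, 1.395, -0.126], TCP at [0.192, 0.595, 0.223] pointing down, gripper open.
Joint ranges: [-2.98, 2.98], [-0.91, 2.08], [0.09, 2.57], [-1.24, 4.39], [0.2, 2.65], [-2.68, 2.68]. Speed limits (rad/s): [2.57, 2.57, 3.01, 3.14, 3.14, 3.14].

## Interface

Orientations are given as a rotation vector (axis times angle).
In Python, from station import env, eyes gives the robot as it stands. The module is installed in compiled form; this text tells all that it offers.
- The arm moves only by the tool apply_moves, never from a script. Its arguments are lists of equal length, an entry for each row: "slide": the shift along the tool's x, y, z in cm, a list of three; "roll": the turn about the tool's z in degrees; "gripper": the finger opening in cm, from 0 to 8.7. In form: {"slide": [[tx, ty, tz], ...], "roll": [roll, ...], "gripper": [gripper, ...]}. A call has 1 to 10 rows; each row shifts and turns the commanded pose from where the row before left it, along the tool's axes as they then stand; what a row does not reach is not made up. A row lasts 1/12 s, in which the tool goes at most 41.7 mm and 7.16 degrees, less where a joint would pass 70% of its speed; a pose out of reach is approached as far as the arm can. A call is refused whole if a number of a shift passes 4.17 or a number of a turn 7.16, either way. A call with a gripper value outside its range is refused whole. The fingers move at their own pace and stop on an object; the grip force is fixed at half the most. Time passes only in rows, so rows that do not move let the fingers close. It gives the time, the measured TCP pose, the force, the opening and the grip force at its end, in the units of the state.
- env.observe(): the state, without advancing time (a new reading comes with each control period).
- eyes.grab_frame(name): name is "scene" or "top"; returns the picture (420x560x3 uint8, blue, green, red); there is no depth.
- eyes.camera_params(name): a dict with "fovy" (degrees; the focal length in pixels is half the picture's height over the tangent of half this angle, whatever the lens; pixels are square), "cx", "cy" (the principal point, pixels), "dist" ([k1, k2, p1, p2, k3] as OpenCV has them; the pictures are not rectified), "view" (4x4, takes a point from world to camera coordinates). Camera axes: x right, y up, looking along -z (the intrinsics and any distortion apply to the point x, -y, -z); pixel columns grow to the right and rows downward; lengths in m; the calibration is good to about 2 mm. A picture is of the moment at which its call begins. camera_params takes no time and is no camera call.
- env.finish_job(): hands the job in; it is judged then, once.
The state is a dict: "clock": time; "joint_positions": joint angles; "dq": joint speeds; "effort": joint torques, N m; "tool_pos": TCP position; "tool_rot": TCP orientation; "ft_force": force on the tool from outside, world axes, zero at the start; "ft_torque": the same for the moment, N m; "finger_gap": opening from 0.0 (shut) to 1.0 (fully open); "grip_force": force on a finger pad.
Only numpy, scipy, OpenCV 4.12 (cv2) and the standard library are available. Lean on these libraries where they do the work, as an engineer would, in place of code of your own. Each camera call takes 0.05 s, during which the arm holds its last target. There are 200 camera calls.

## Working session

There is one attempt and no reset: what is moved stays moved. The work goes in short steps, Python scripts to look and compute and a tool call to move; the robot and the scene stay as the last step left them, time stands still between calls to the robot, and variables do not carry over. Pictures are saved under pics/ and viewed, at most 10 in all, crops included, and the job is handed in when it is done.

Besides the shell and the picture viewer there is one more tool, called after "Request:" by a JSON object that holds its "op" and its "data". apply_moves: Moves the arm, as the interface text tells. Its arguments: {"type":"object","properties":{"slide":{"type":"array"},"roll":{"type":"array"},"gripper":{"type":"array"}},"required":["slide","roll","gripper"]}

```bash
mkdir -p pics
cat > h.py <<'E'
import numpy as np, cv2
from station import env, eyes
def K(n):
    p=eyes.camera_params(n); f=210/np.tan(np.radians(p["fovy"])/2)
    return np.array([[f,0,p["cx"]],[0,f,p["cy"]],[0,0,1.]]),np.array(p["dist"],float),np.array(p["view"])
def ray(n,uv):
    k,d,V=K(n); u=cv2.undistortPoints(np.array([[uv]],float),k,d)[0,0]
    c=V[:3,:3].T@np.array([u[0],-u[1],-1]); o=-V[:3,:3].T@V[:3,3]; return o,c
def onz(n,uv,z):
    o,c=ray(n,uv); return o+c*(z-o[2])/c[2]
def proj(n,P):
    k,d,V=K(n); q=(V[:3,:3]@np.atleast_2d(P).T).T+V[:3,3]; q=q*[1,-1,-1]
    return cv2.projectPoints(q,np.zeros(3),np.zeros(3),k,d)[0][:,0]
def tri(a,b):
    A=[];B=[]
    for n,uv in (("top",a),("scene",b)):
        o,c=ray(n,uv); c=c/np.linalg.norm(c); M=np.eye(3)-np.outer(c,c); A.append(M);B.append(M@o)
    return np.linalg.lstsq(np.vstack(A),np.hstack(B),rcond=None)[0]
E
python3 - <<'E'
from h import *
for n in("scene","top"):
    im=eyes.grab_frame(n); cv2.imwrite(f"pics/{n}0.png",im)
    V=K(n)[2]; print(n,-V[:3,:3].T@V[:3,3],K(n)[0][0,0],K(n)[1])
s=env.observe(); print(s["tool_pos"],s["tool_rot"],s["clock"],s["ft_force"])
E
```

```text
scene [ 1.47455099 -0.36487679  0.89535335] 388.81466483670016 [-0.0583714  0.         0.         0.         0.       ]
top [ 0.35674103 -0.02735039  1.17495553] 384.8771514441073 [-0.06939481  0.          0.          0.          0.        ]
[0.19208593 0.59417042 0.22154343] [-4.89222386e-01 -3.10277686e+00  2.64208642e-03] 0.1 [-0.20835141  0.00555492  0.56573447]
```

View pics/top0.png

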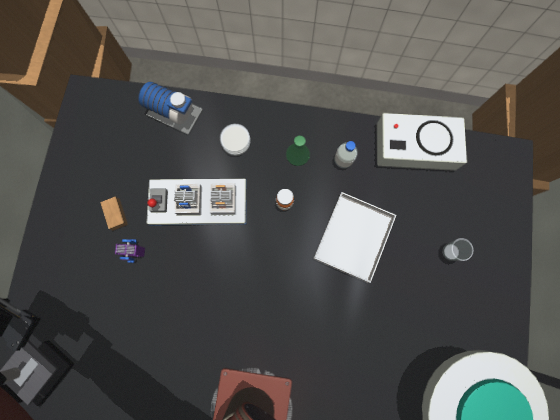

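View pics/scene0.png

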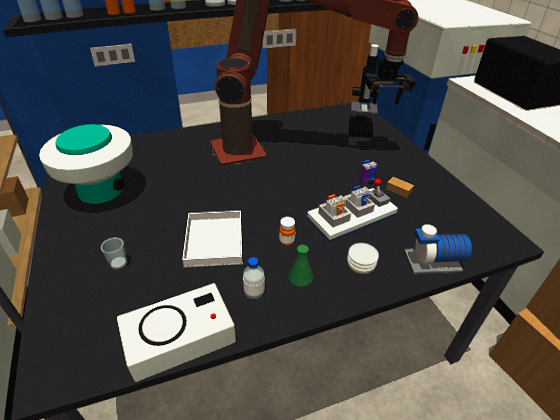

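Top view: station at about (197,201), red knob (152,203), blue cassette (186,198), orange (222,198), jar (285,199), tray centre (355,237). The purple look-alike is at (127,250). I'll measure these next.

```bash
cat >> h.py <<'E'
def comps(n,im,f,box,amin=4):
    h=cv2.cvtColor(im,cv2.COLOR_BGR2HSV).astype(int); m=f(h[...,0],h[...,1],h[...,2]).astype(np.uint8)
    z=np.zeros_like(m); x0,y0,x1,y1=box; z[y0:y1,x0:x1]=m[y0:y1,x0:x1]
    N,l,s,c=cv2.connectedComponentsWithStats(z,connectivity=8)
    return z,l,[(i,s[i,4],c[i].round(1)) for i in range(1,N) if s[i,4]>=amin]
red=lambda h,s,v:((h<6)|(h>174))&(s>150)&(v>60)
blue=lambda h,s,v:(h>100)&(h<122)&(s>130)&(v>50)
E
python3 - <<'E'
from h import *
t=cv2.imread("pics/top0.png"); s=cv2.imread("pics/scene0.png")
bt=(140,170,250,230); bs=(300,165,410,240)
for nm,f in(("red",red),("blue",blue)):
    print(nm,comps("top",t,f,bt,3)[2],comps("scene",s,f,bs,3)[2])
# station base top outline z=.03, tray rim z=.035
for box,z in((bt,.03),((305,185,405,290),.035)):
    m,l,c=comps("top",t,lambda h,s,v:(s<60)&(v>120),box,50)
    pts=np.argwhere(m)[:,::-1]
    w=np.array([onz("top",p.astype(float),z)[:2] for p in cv2.convexHull(pts.astype(np.int32))[:,0]])
    r=cv2.minAreaRect(w.astype(np.float32)); print(r)
a=cv2.resize(t[165:235,135:255],None,fx=6,fy=6,interpolation=cv2.INTER_CUBIC)
b=cv2.resize(s[165:240,300:410],None,fx=6,fy=6,interpolation=cv2.INTER_CUBIC)
cv2.imwrite("pics/c1.png",a)
E
```

```text
red [(1, np.int32(55), array([151.6, 202.4]))] [(1, np.int32(42), array([377.1, 181.8]))]
blue [(1, np.int32(22), array([183.5, 186.9])), (2, np.int32(18), array([183. , 203.5])), (3, np.int32(4), array([185.5, 207. ]))] [(1, np.int32(60), array([372. , 173.4])), (2, np.int32(25), array([355.9, 187.3])), (3, np.int32(40), array([364.1, 198.7])), (5, np.int32(19), array([382.4, 218.5])), (7, np.int32(7), array([310., 220.])), (8, np.int32(4), array([370.5, 223.5])), (13, np.int32(12), array([322.5, 233.5])), (14, np.int32(4), array([358.5, 228.2])), (15, np.int32(4), array([353.5, 230.5])), (16, np.int32(5), array([348.4, 232.4])), (17, np.int32(5), array([343.4, 234.4])), (18, np.int32(4), array([338.5, 236.5])), (19, np.int32(4), array([333.5, 238.5]))]
((0.5728076696395874, 0.2616221606731415), (0.1383562833070755, 0.30200567841529846), 8.7349271774292)
((0.5376286506652832, -0.23117266595363617), (0.18133169412612915, 0.22110779583454132), 74.91888427734375)
```

View pics/c1.png

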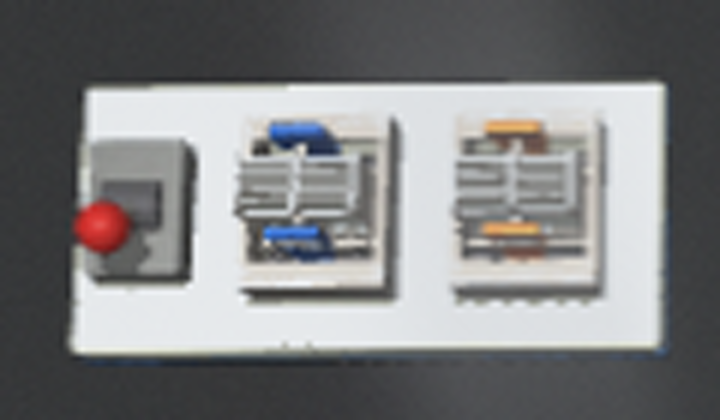

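The crop shows blue catch tops at full-image (184.7,186.7) and (183.7,204.2). The lever leans to the robot side. Next I'll cross-check the station pose with the knob and catches.

```bash
cat >> h.py <<'E'
C=np.array([.5728,.2616]); A=np.radians(8.73); R=np.array([[np.cos(A),-np.sin(A)],[np.sin(A),np.cos(A)]])
def st(x,y,z): return np.array([*(C+R@[x,y]),z])
def toolmove(P):
    from scipy.spatial.transform import Rotation as Ro
    s=env.observe(); T=Ro.from_rotvec(s["tool_rot"]).as_matrix()
    return (T.T@(np.array(P)-s["tool_pos"])*100).round(2),T.round(3)
E
python3 - <<'E'
from h import *
k=tri((151.6,202.4),(377.1,181.8)); print("knob tri",k, "pred",st(-.024,.113,.096), "local",R.T@(k[:2]-C))
for uv in((184.7,186.7),(183.7,204.2),(135+512/6,165+128/6),(135+510/6,165+229/6)):
    w=onz("top",uv,.106); print(R.T@(w[:2]-C))
for q in((355.9,187.3),(364.1,198.7)): 
    w=onz("scene",q,.096); print("sc",R.T@(w[:2]-C))
print(proj("scene",[st(.02,.02,.1),st(-.02,.02,.1)]))
for P in (st(-.07,.113,.2),): print(toolmove(P))
E
```

```text
knob tri [0.53615444 0.37227759 0.0960837 ] pred [0.53192709 0.36964816 0.096     ] local [-0.01942254  0.11495735]
[0.02413885 0.0177385 ]
[-0.02736843  0.01800622]
[ 0.0249944  -0.08514275]
[-0.0244839  -0.08572385]
sc [-0.02813472  0.02674282]
sc [0.03721294 0.01121888]
[[363.14734628 194.29776151]
 [355.96212314 188.12659271]]
(array([-35.13, -12.97,   2.17]), array([[-0.951,  0.308, -0.001],
       [ 0.308,  0.951, -0.002],
       [ 0.   , -0.002, -1.   ]]))
```

Request:
{"op": "apply_moves", "data": {"slide": [[-3.5, -1.3, 0.2], [-3.5, -1.3, 0.2], [-3.5, -1.3, 0.2], [-3.5, -1.3, 0.2], [-3.5, -1.3, 0.2], [-3.5, -1.3, 0.2], [-3.5, -1.3, 0.2], [-3.5, -1.3, 0.2], [-3.5, -1.3, 0.2], [-3.5, -1.3, 0.2]], "roll": [0, 0, 0, 0, 0, 0, 0, 0, 0, 0], "gripper": [0, 0, 0, 0, 0, 0, 0, 0, 0, 0]}}

```text
clock: 0.93
tool_pos: [0.4863, 0.3618, 0.202]
tool_rot: [-0.489, -3.103, 0.001]
ft_force: [0.3, 1.2, 0.4]
finger_gap: 0.324
grip_force: 0.0
```

Request:
{"op": "apply_moves", "data": {"slide": [[0, 0, 0], [0, 0, 0], [0, 0, 0], [0, 0, 0], [0, 0, 0], [0, 0, 0], [0, 0, 0], [0, 0, 0], [0, 0, 0], [0, 0, 0]], "roll": [6.3, 6.3, 6.3, 6.3, 6.3, 6.3, 6.3, 6.3, 6.3, 6.3], "gripper": [0, 0, 0, 0, 0, 0, 0, 0, 0, 0]}}

```text
clock: 1.77
tool_pos: [0.485, 0.3631, 0.2019]
tool_rot: [-2.045, -2.384, 0.002]
ft_force: [0.7, 0.1, 1.0]
finger_gap: 0.005
grip_force: 0.0
```

Run:
```python
from h import *
s=env.observe(); print(s["tool_pos"],s["clock"],s["joint_positions"],s["ft_force"],s["finger_gap"]); print(toolmove(st(-.07,.113,.086)))
cv2.imwrite("pics/t1.png",cv2.resize(eyes.grab_frame("top")[140:290,90:290],None,fx=4,fy=4))
```

```text
[0.48499548 0.3630758  0.20188041] 1.7667 [5.12510348e-01 1.90818041e-01 1.60002733e+00 2.64831586e-06
 1.35191075e+00 3.59544248e-01] [0.66657003 0.10522504 0.98753743] 0.00470704086134074
(array([-0.06,  0.15, 11.59]), array([[-0.152,  0.988, -0.001],
       [ 0.988,  0.152, -0.001],
       [-0.   , -0.001, -1.   ]]))
```

View pics/t1.png

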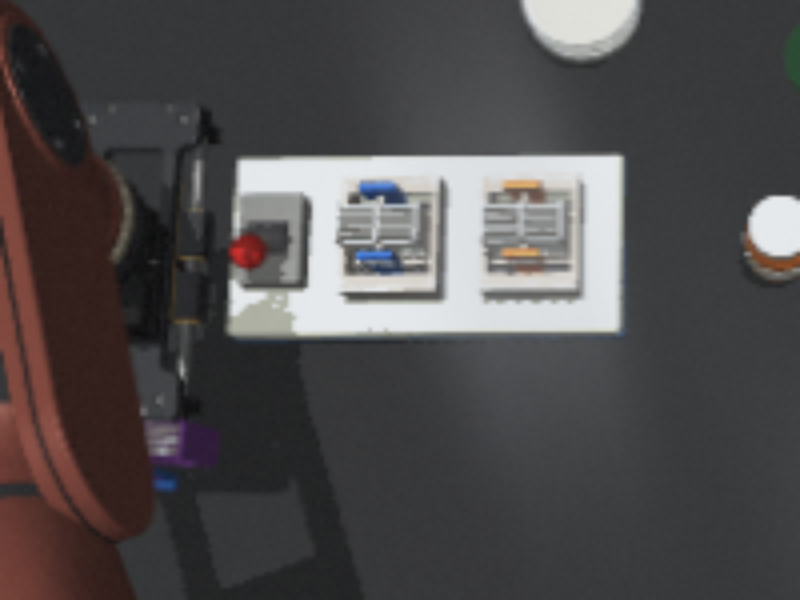

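Knob is still leaning to the robot's side at crop (248,250), and the closed fingers are poised at its near side. I'll descend and push.

Request:
{"op": "apply_moves", "data": {"slide": [[0, 0, 3], [0, 0, 3], [0, 0, 3], [0, 0, 2.6], [0, 0, 0]], "roll": [0, 0, 0, 0, 0], "gripper": [0, 0, 0, 0, 0]}}

```text
clock: 2.23
tool_pos: [0.4809, 0.3607, 0.0797]
tool_rot: [-2.033, -2.39, 0.017]
ft_force: [-0.7, -0.7, -1.1]
finger_gap: 0.001
grip_force: 0.0
```

Request:
{"op": "apply_moves", "data": {"slide": [[0, 0.7, 0], [0, 0.7, 0], [0, 0.7, 0], [0, 0.7, 0], [0, 0.7, 0], [0, 0.7, 0], [0, 0.7, 0], [0, 0.7, 0], [0, 0.4, 0], [0, 0, 0]], "roll": [0, 0, 0, 0, 0, 0, 0, 0, 0, 0], "gripper": [0, 0, 0, 0, 0, 0, 0, 0, 0, 0]}}

```text
clock: 3.07
tool_pos: [0.5458, 0.3728, 0.0865]
tool_rot: [2.039, 2.389, 0.001]
ft_force: [-0.8, -0.2, -0.5]
finger_gap: 0.006
grip_force: 0.0
```

Request:
{"op": "apply_moves", "data": {"slide": [[0, 0.3, 0], [0, 0.3, 0], [0, 0, 0]], "roll": [0, 0, 0], "gripper": [0, 0, 0]}}

```text
clock: 3.32
tool_pos: [0.5506, 0.3736, 0.0862]
tool_rot: [-2.039, -2.39, 0.001]
ft_force: [0.2, -0.2, -1.3]
finger_gap: 0.006
grip_force: 0.1
```

Request:
{"op": "apply_moves", "data": {"slide": [[0, 0.2, 0], [0, 0, 0]], "roll": [0, 0], "gripper": [0, 0]}}

```text
clock: 3.48
tool_pos: [0.5524, 0.3739, 0.0862]
tool_rot: [-2.039, -2.39, 0.001]
ft_force: [-0.8, -1.2, -0.4]
finger_gap: -0.0
grip_force: 0.4
```

Request:
{"op": "apply_moves", "data": {"slide": [[0, 0.2, 0], [0, 0, 0]], "roll": [0, 0], "gripper": [0, 0]}}

```text
clock: 3.65
tool_pos: [0.5544, 0.3743, 0.0864]
tool_rot: [-2.039, -2.39, 0.0]
ft_force: [-1.4, -0.6, -0.4]
finger_gap: 0.002
grip_force: 0.6
```

Run:
```python
from h import *
s=env.observe(); print(s["tool_pos"],R.T@(s["tool_pos"][:2]-C),s["ft_force"])
sc=eyes.grab_frame("scene");cv2.imwrite("pics/s2.png",cv2.resize(sc[120:260,290:430],None,fx=4,fy=4,interpolation=cv2.INTER_CUBIC))
print(comps("scene",sc,red,(300,150,410,240),3)[2], proj("scene",[st(.024,.113,.096),st(.018,.113,.098)]))
```

```text
[0.55442905 0.37429026 0.08636352] [-0.00105417  0.114173  ] [-1.3661855  -0.63409371 -0.44838516]
[(1, np.int32(43), array([384.9, 188.1]))] [[384.48240264 188.40671021]
 [383.466873   187.04848309]]
```

View pics/s2.png

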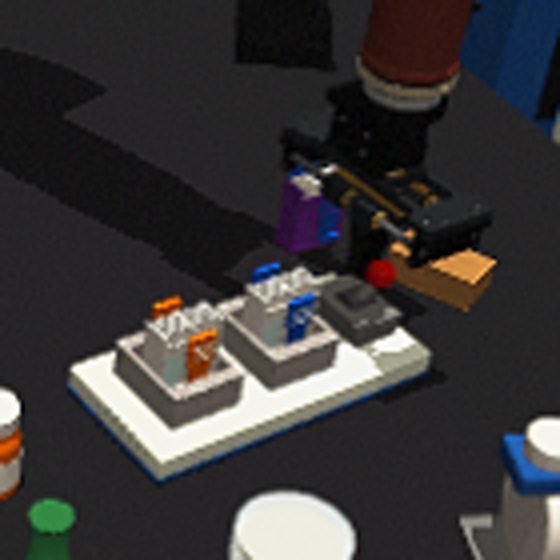

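The knob at (385,188) has crossed and is near the far stop. I'll push further until the force rises.

Request:
{"op": "apply_moves", "data": {"slide": [[0, 0.2, 0], [0, 0, 0]], "roll": [0, 0], "gripper": [0, 0]}}

```text
clock: 3.87
tool_pos: [0.5566, 0.3747, 0.0865]
tool_rot: [-2.039, -2.39, 0.0]
ft_force: [-1.8, 0.4, -0.4]
finger_gap: 0.004
grip_force: 0.6
```

Request:
{"op": "apply_moves", "data": {"slide": [[0, 0.2, 0], [0, 0, 0]], "roll": [0, 0], "gripper": [0, 0]}}

```text
clock: 4.03
tool_pos: [0.557, 0.3748, 0.0863]
tool_rot: [-2.037, -2.389, 0.005]
ft_force: [-6.1, -1.2, 1.8]
finger_gap: 0.006
grip_force: 3.3
```

Hard stop reached at 6 N. I'll back off, rise and move above the blue cassette.

Request:
{"op": "apply_moves", "data": {"slide": [[0, -2, 0], [0, -2, 0], [0, 0, -3], [0, 0, -3], [0, 0, -3], [0, 0, -2], [0, 0, 0]], "roll": [0, 0, 0, 0, 0, 0, 0], "gripper": [0, 0, 0, 0, 8.7, 8.7, 8.7]}}

```text
clock: 4.62
tool_pos: [0.5225, 0.3705, 0.2039]
tool_rot: [2.036, 2.387, 0.017]
ft_force: [0.1, 0.3, 0.4]
finger_gap: 0.149
grip_force: 0.0
```

Run:
```python
from h import *
s=env.observe(); print(s["tool_pos"],s["ft_force"]); print(toolmove(st(-.0007,.019,.16)))
t=eyes.grab_frame("scene"); print(comps("scene",t,red,(300,150,410,240),3)[2])
```

```text
[0.52247271 0.37050564 0.20393185] [0.0770448  0.33059899 0.41726023]
(array([-9.66,  3.14,  4.39]), array([[-0.158,  0.987,  0.011],
       [ 0.987,  0.158,  0.006],
       [ 0.004,  0.011, -1.   ]]))
[(1, np.int32(43), array([385. , 188.6]))]
```

Request:
{"op": "apply_moves", "data": {"slide": [[-2.5, 1, 0], [-2.5, 1, 0], [-2.5, 1, 0], [-2, 0.3, 0], [0, 0, 1.5], [0, 0, 1.5], [0, 0, 0], [0, 0, 0], [0, 0, 0], [0, 0, 0]], "roll": [0, 0, 0, 0, 0, 0, 0, 0, 0, 0], "gripper": [8.7, 8.7, 8.7, 8.7, 8.7, 8.7, 8.7, 8.7, 8.7, 8.7]}}

```text
clock: 5.5
tool_pos: [0.5669, 0.2805, 0.1673]
tool_rot: [2.038, 2.39, 0.002]
ft_force: [0.2, 0.0, -0.9]
finger_gap: 0.941
grip_force: 0.0
```

Run:
```python
from h import *
s=env.observe(); print(s["tool_pos"],s["ft_force"],s["finger_gap"]); print(toolmove(st(-.0007,.019,.075)))
for n in("top","scene"):
  im=eyes.grab_frame(n); u,v=proj(n,s["tool_pos"])[0].astype(int); print(n,u,v)
  cv2.imwrite(f"pics/{n}3.png",cv2.resize(im[v-60:v+60,u-70:u+70],None,fx=5,fy=5,interpolation=cv2.INTER_CUBIC))
```

```text
[0.56688352 0.28050784 0.16734381] [ 0.21019463  0.0048842  -0.91386798] 0.9410852198269717
(array([-0.06,  0.22,  9.23]), array([[-0.158,  0.987,  0.001],
       [ 0.987,  0.158,  0.   ],
       [ 0.   ,  0.001, -1.   ]]))
top 178 190
scene 361 174
```

View pics/scene3.png

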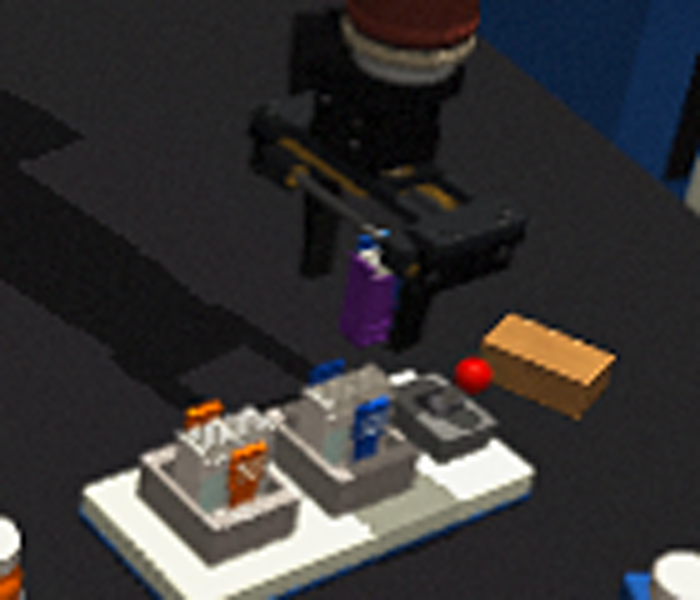

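Gripper is open above the blue cassette, tip midpoint at crop (350,300). The lever stays at the far side, with the knob at crop (473,375). Descending.

Request:
{"op": "apply_moves", "data": {"slide": [[0, 0.2, 2], [0, 0, 2], [0, 0, 2], [0, 0, 1.5], [0, 0, 1.2], [0, 0, 0.5], [0, 0, 0], [0, 0, 0]], "roll": [0, 0, 0, 0, 0, 0, 0, 0], "gripper": [8.7, 8.7, 8.7, 8.7, 8.7, 8.7, 8.7, 8.7]}}

```text
clock: 6.27
tool_pos: [0.5689, 0.2806, 0.0752]
tool_rot: [2.038, 2.39, 0.001]
ft_force: [0.4, -0.3, 0.5]
finger_gap: 0.997
grip_force: 0.0
```

Run:
```python
from h import *
s=env.observe(); print(s["tool_pos"],s["ft_force"],s["finger_gap"]); print(toolmove(st(-.0007,.019,.075)))
im=eyes.grab_frame("scene"); u,v=361,185
cv2.imwrite("pics/s4.png",cv2.resize(im[v-45:v+45,u-50:u+50],None,fx=6,fy=6,interpolation=cv2.INTER_CUBIC))
```

```text
[0.56890754 0.28059913 0.0752363 ] [ 0.35570504 -0.31107218  0.47541599] 0.9973418276358784
(array([-0.04,  0.03,  0.02]), array([[-0.158,  0.987,  0.001],
       [ 0.987,  0.158,  0.   ],
       [ 0.   ,  0.001, -1.   ]]))
```

View pics/s4.png

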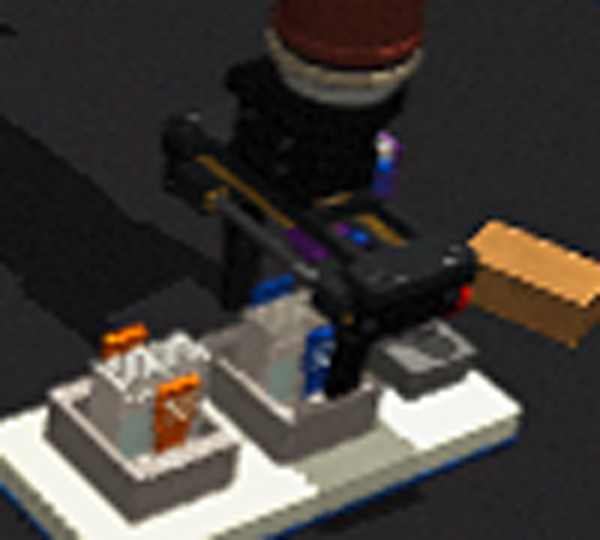

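Fingers straddle the blue catches: far finger at crop (345,350), far catch at (318,360), near catch at (270,290). Closing in two stages to watch the forces.

Request:
{"op": "apply_moves", "data": {"slide": [[0, 0, 0], [0, 0, 0], [0, 0, 0], [0, 0, 0]], "roll": [0, 0, 0, 0], "gripper": [5.4, 5.2, 5.0, 4.8]}}

```text
clock: 6.65
tool_pos: [0.5688, 0.2804, 0.0751]
tool_rot: [2.038, 2.39, 0.001]
ft_force: [-0.4, -0.9, 0.4]
finger_gap: 0.779
grip_force: 0.0
```

Request:
{"op": "apply_moves", "data": {"slide": [[0, 0, 0], [0, 0, 0], [0, 0, 0], [0, 0, 0]], "roll": [0, 0, 0, 0], "gripper": [4.6, 4.4, 4.2, 4.0]}}

```text
clock: 6.98
tool_pos: [0.5687, 0.2804, 0.0748]
tool_rot: [2.038, 2.39, 0.001]
ft_force: [0.9, 0.6, 1.1]
finger_gap: 0.506
grip_force: 5.1
```

Request:
{"op": "apply_moves", "data": {"slide": [[0, 0, 0], [0, 0, 0], [0, 0, 0], [0, 0, 0], [0, 0, 0], [0, 0, 0]], "roll": [0, 0, 0, 0, 0, 0], "gripper": [2, 2, 2, 2, 2, 2]}}

```text
clock: 7.48
tool_pos: [0.569, 0.2804, 0.0753]
tool_rot: [2.038, 2.39, 0.001]
ft_force: [-0.1, -0.1, 5.4]
finger_gap: 0.45
grip_force: 30.0
```

Request:
{"op": "apply_moves", "data": {"slide": [[0, 0, -0.3], [0, 0, -0.3], [0, 0, -0.3], [0, 0, -0.3], [0, 0, 0]], "roll": [0, 0, 0, 0, 0], "gripper": [2, 2, 2, 2, 2]}}

```text
clock: 7.9
tool_pos: [0.5683, 0.2804, 0.0869]
tool_rot: [-2.039, -2.39, 0.0]
ft_force: [-0.2, -0.7, -1.8]
finger_gap: 0.447
grip_force: 30.0
```

Gap stays at the pinched width and the force shows about 1.8 N, the cassette's weight, so the lift continues.

Request:
{"op": "apply_moves", "data": {"slide": [[0, 0, -0.8], [0, 0, -1], [0, 0, -1.3], [0, 0, -1.5], [0, 0, -1.7], [0, 0, -1.9], [0, 0, -1.9], [0, 0, -1.9], [0, 0, -1.3], [0, 0, 0]], "roll": [0, 0, 0, 0, 0, 0, 0, 0, 0, 0], "gripper": [2, 2, 2, 2, 2, 2, 2, 2, 2, 2]}}

```text
clock: 8.73
tool_pos: [0.5704, 0.2812, 0.2249]
tool_rot: [2.036, 2.388, 0.01]
ft_force: [0.6, 0.4, -1.1]
finger_gap: 0.444
grip_force: 30.0
```

Run:
```python
from h import *
s=env.observe(); print(s["tool_pos"],s["ft_force"],s["finger_gap"],s["joint_positions"]); print(toolmove([.5376,-.2312,.215]))
im=eyes.grab_frame("scene"); u,v=361,175
cv2.imwrite("pics/s5.png",cv2.resize(im[v-75:v+75,u-75:u+75],None,fx=4,fy=4,interpolation=cv2.INTER_CUBIC))
```

```text
[0.57042874 0.28115375 0.22488177] [ 0.61072314  0.44729035 -1.08395459] 0.4443681298290776 [3.33967725e-01 2.38838520e-01 1.50040594e+00 1.08470375e-04
 1.39494803e+00 1.75401187e-01]
(array([-50.08, -11.34,   0.84]), array([[-0.158,  0.987,  0.007],
       [ 0.987,  0.158,  0.003],
       [ 0.001,  0.007, -1.   ]]))
```

View pics/s5.png

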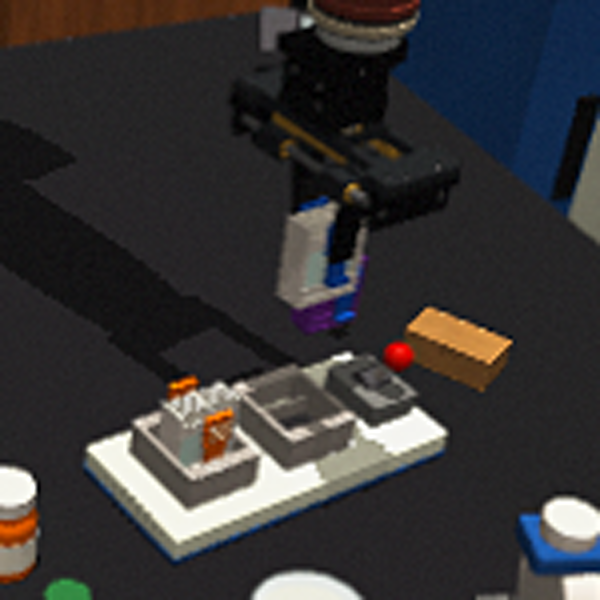

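The blue cassette is out and upright in the pinch at crop (320,260). The bay is empty and orange is in place. Carrying it to the tray.

Request:
{"op": "apply_moves", "data": {"slide": [[-1, -0.2, 0], [-2, -0.5, 0], [-2.5, -0.6, 0], [-2.5, -0.6, 0], [-2.5, -0.6, 0], [-2.5, -0.6, 0], [-2.5, -0.6, 0], [-2.5, -0.6, 0], [-2.5, -0.6, 0], [-2.5, -0.6, 0]], "roll": [0, 0, 0, 0, 0, 0, 0, 0, 0, 0], "gripper": [2, 2, 2, 2, 2, 2, 2, 2, 2, 2]}}

```text
clock: 9.62
tool_pos: [0.5487, 0.0427, 0.2175]
tool_rot: [-2.037, -2.388, 0.004]
ft_force: [0.6, 0.2, -2.4]
finger_gap: 0.446
grip_force: 30.0
```

Request:
{"op": "apply_moves", "data": {"slide": [[-2.5, -0.6, 0], [-2.5, -0.6, 0], [-2.5, -0.6, 0], [-2.5, -0.6, 0], [-2.5, -0.6, 0], [-2.5, -0.6, 0], [-2.5, -0.6, 0], [-2.5, -0.6, 0], [-2, -0.4, 0], [-1, -0.2, 0]], "roll": [0, 0, 0, 0, 0, 0, 0, 0, 0, 0], "gripper": [2, 2, 2, 2, 2, 2, 2, 2, 2, 2]}}

```text
clock: 10.45
tool_pos: [0.5316, -0.1936, 0.2176]
tool_rot: [-2.04, -2.386, 0.003]
ft_force: [-0.6, -0.0, -1.8]
finger_gap: 0.444
grip_force: 30.0
```

Request:
{"op": "apply_moves", "data": {"slide": [[-1, 0, 0], [-1, 0, 0], [0, 0, 0], [0, 0, 0], [0, 0, 0]], "roll": [0, 0, 0, 0, 0], "gripper": [2, 2, 2, 2, 2]}}

```text
clock: 10.87
tool_pos: [0.5366, -0.2099, 0.2193]
tool_rot: [-2.037, -2.391, -0.0]
ft_force: [0.8, -0.4, -2.6]
finger_gap: 0.445
grip_force: 30.0
```

Run:
```python
from h import *
s=env.observe(); print(s["tool_pos"],s["ft_force"],s["finger_gap"]); print(toolmove([.5376,-.2312,.125]))
```

```text
[ 0.53663354 -0.20991712  0.21934473] [ 0.81424233 -0.37175036 -2.6421747 ] 0.44497163455869093
(array([-2.12, -0.24,  9.43]), array([[-0.159,  0.987, -0.   ],
       [ 0.987,  0.159,  0.001],
       [ 0.001, -0.   , -1.   ]]))
```

Request:
{"op": "apply_moves", "data": {"slide": [[-1, -0.1, 0.5], [-1.1, -0.1, 1.5], [0, 0, 2], [0, 0, 2], [0, 0, 1.5], [0, 0, 1.2], [0, 0, 0.7], [0, 0, 0], [0, 0, 0], [0, 0, 0]], "roll": [0, 0, 0, 0, 0, 0, 0, 0, 0, 0], "gripper": [2, 2, 2, 2, 2, 2, 2, 2, 2, 2]}}

```text
clock: 11.7
tool_pos: [0.5387, -0.2323, 0.1268]
tool_rot: [2.037, 2.389, 0.0]
ft_force: [-0.8, 1.0, -2.5]
finger_gap: 0.444
grip_force: 30.0
```

Request:
{"op": "apply_moves", "data": {"slide": [[0, 0, 0], [0, 0, 0], [0, 0, 0], [0, 0, 0], [0, 0, 0], [0, 0, 0]], "roll": [0, 0, 0, 0, 0, 0], "gripper": [2, 2, 2, 2, 2, 2]}}

```text
clock: 12.2
tool_pos: [0.5379, -0.2319, 0.1256]
tool_rot: [2.039, 2.39, 0.0]
ft_force: [-0.0, -0.5, -2.9]
finger_gap: 0.445
grip_force: 30.0
```

Run:
```python
from h import *
s=env.observe(); print(s["tool_pos"],s["ft_force"],s["finger_gap"],np.abs(s["dq"]).max()); print(toolmove([.5376,-.2312,.125])[0])
im=eyes.grab_frame("scene"); print(comps("scene",im,red,(300,150,410,240),3)[2])
cv2.imwrite("pics/s6.png",cv2.resize(im[110:290,160:420],None,fx=3,fy=3,interpolation=cv2.INTER_CUBIC))
print(proj("scene",[[.5376,-.2312,.08],[.5376,-.2312,.156]]))
```

```text
[ 0.53790412 -0.2319173   0.1256451 ] [-0.00765877 -0.51189511 -2.89081712] 0.44488963001239995 0.0018445466678521957
[ 0.08 -0.02  0.06]
[(1, np.int32(45), array([385.1, 188.6]))]
[[211.2834416  221.94541375]
 [208.89606964 203.15889888]]
```

View pics/s6.png

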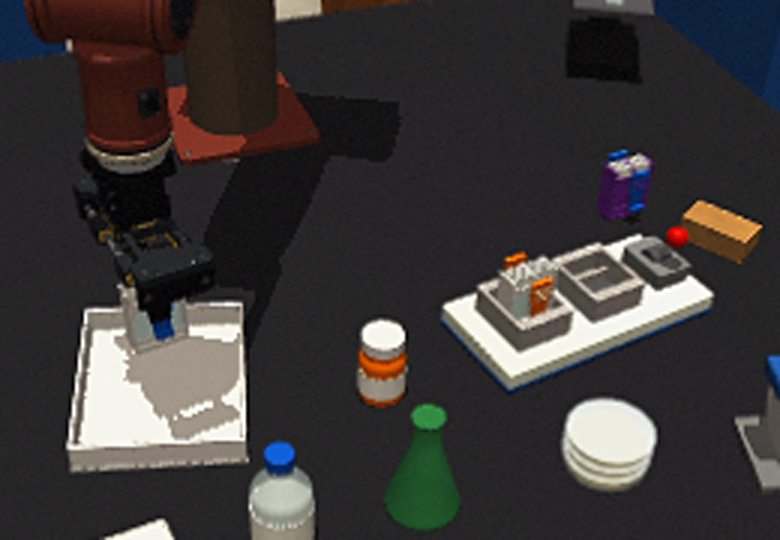

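The cassette is upright over the tray: its underside at about (213,225) matches the projection for 8 cm height. The lever is off at (385,188.6), orange is in its bay, and the bystanders are untouched.

```bash
python3 -c "
from h import *
print(env.finish_job())"
```

```text
the job is handed in; nothing more can be done
None
```

The job is handed in: the agitator lever is off at its far stop, and the blue cassette is held upright and still by its pinched catches over the middle of the tray, its underside about 8 cm above the bench.

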